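# Make up a control panel rail

### The arm

A 6-joint arm with a two-finger parallel gripper is mounted at the origin on a cart in front of the work surface, level with it; the furniture and walls round the work are solid. World frame = base frame: x ahead of the robot, y to its left, z up, the work surface at z = 0. Lengths are in m, angles in rad, forces in N, time in s.
With the tool pointing down it reaches from about 0.35 to 0.925 m from the base axis. Payload 6.4 kg.
Tool frame: the origin (TCP) lies midway between the tips of the shut fingers; the grasp point (between the pads) lies 19 mm behind it (ctrl.pinch_z is the distance from the TCP to the grasp point, in m); z points along the fingers, y is the line along which they close (so a half turn about z gives the same grasp; the last joint's range is limited). The gripper opens to 85 mm and grips with 20 to 120 N. Pads are 22 mm wide; open, the fingers measure 114 mm over their backs; the gripper's body (76 mm by 85 mm) begins 54 mm behind the grasp point. The pads swing forward as they close: fully open they stand 13 mm farther back than shut.
Start: joints at [-1.353, 0.245, 1.558, -0, 1.339, -0.174], TCP at [0.248, -0.601, 0.231] pointing down, gripper open.
Joint ranges: [-3.13, 3.13], [-1.02, 2.26], [0.13, 2.54], [-0.95, 4.09], [0.21, 2.88], [-2.74, 2.74]. Speed limits (rad/s): [2.57, 2.57, 3.14, 3.14, 3.14, 3.14].

### API

Orientations are given as a unit quaternion [w, x, y, z].
In Python, from workcell import monitor, viewer, ticket, ctrl gives the robot as it stands.
- The arm moves only by the tool servo_tool, never from a script. Its argument "increments" is text: rows parted by semicolons, each of 6 numbers parted by spaces: the shift along the tool's x, y, z normalised to -1 to 1, where 1 is 8 cm, then the turn, a rotation vector about the tool's x, y, z normalised to -1 to 1, where 1 is pi/2 rad. A call has 1 to 12 rows; each row shifts and turns the commanded pose from where the row before left it, along the tool's axes as they then stand; what a row does not reach is not made up. A row lasts 1/10 s, in which the tool goes at most 50 mm and 8.59 degrees, less where a joint would pass 70% of its speed; a pose out of reach is approached as far as the arm can. A call with a number of a shift or a turn outside -1 to 1 is refused whole. A call with a gripper value outside its range is refused whole. "fingers" is the opening, from 0 (shut) to 1 (fully open), set as the call begins (left out, the last holds). The fingers move at their own pace and stop on an object; the grip force is fixed at half the most. Time passes only in rows, so rows that do not move let the fingers close. It gives the time, the measured TCP pose, the force, the opening and the grip force at its end, in the units of the state.
- monitor.observe(): the state, without advancing time (a new reading comes with each control period).
- viewer.capture(name): name is "scene" or "top"; returns a dict with "color" (400x640x3 uint8, red, green, blue), "camera_matrix" (3x3 intrinsics, pixels), "R" (3x3) and "t" (3): a world point X has camera coordinates R X + t. Camera axes: x right, y down, z forward; pixel columns grow to the right and rows downward; lengths in m; the calibration is good to about 2 mm. A picture is of the moment at which its call begins. There is no depth.
- ticket.job_done(): hands the job in; it is judged then, once.
The state is a dict: "time": time; "joints": joint angles; "qvel": joint speeds; "effort": joint torques, N m; "tcp_pos": TCP position; "ee_rot": TCP orientation; "wrist_force": force on the tool from outside, world axes, zero at the start; "torque": the same for the moment, N m; "opening": opening from 0.0 (shut) to 1.0 (fully open); "grasp_force": force on a finger pad.
Only numpy, scipy, OpenCV 4.12 (cv2) and the standard library are available. Lean on these libraries where they do the work, as an engineer would, in place of code of your own. Each camera call takes 0.05 s, during which the arm holds its last target. There are 200 camera calls.

### The job

Make up the rail of the control panel: starting beside the block of feed terminals, set the breaker next to them, then the power supply next to the breaker, then the relay socket on the far side of the power supply, and plug the square relay into the well on top of the socket. Every device must sit square and fully down over the rail, with a gap of about 6 mm between neighbours, and everything must be let go.

Things in the scene. Friction and masses are not known exactly. Their poses are not given: they have to be found in the camera images.
- mounting_plate: Metal panel plate flat on the worktop, fixed, 200 (x) x 280 (y) x 10 mm. Origin: underside centre. A steel rail 35 mm wide, 270 long, runs along its y axis over the origin, rail top at z = 25 mm. Grey slotted ducts (22 wide, tops at z = 40 mm) run along y at x = -86 and +86 mm. A device fully on the rail has its origin at x = 0, z = 17 mm here and its y axis along the rail, either way round.
- feed_terminals: Block of four grey screw terminals, 56 mm across the rail, 40 mm along it (y), 47 mm high, fixed on the rail near one end (either end). Origin: underside centre, over the rail's centre line, 17 mm above the plate's origin. The row starts on its side towards the middle of the rail.
- end_bracket: Thin grey end bracket with one screw, 50 mm across the rail, 10 mm along it (y), 38 mm high, fixed on the rail near the other end. Origin as for the feed terminals. The row need not reach it.
- breaker: White two-pole breaker, loose, upright. Body 90 (x, across rail) x 36 mm (y, along rail) up to z = 45 mm, then a nose 45 (x) x 36 (y) up to z = 66; two black toggles joined by a bar rise to z = 78 mid-nose. Origin: underside centre. Channel along y underneath, 40 mm wide, 8 deep, mouth flared, drops over the rail. Hold across the nose: fingers close along x, above z = 45.
- power_supply: Grey power supply, loose, upright, with vent slits and a brass adjuster on its nose. Body 90 (x, across rail) x 54 mm (y, along rail) up to z = 45 mm, then a nose 45 (x) x 54 (y) up to z = 66. Origin: underside centre. Same channel underneath as the breaker's. Hold across the nose: fingers close along x, above z = 45.
- relay_socket: Black relay socket, loose, upright. Base 84 (x, across rail) x 38 mm (y, along rail) up to z = 25 mm, screws on both ends, then a block 46 (x) x 38 (y) up to z = 44, in its top a square well 31 x 31 mm, 10 deep, over the origin. Origin: underside centre. Same channel underneath as the breaker's. Hold across the block: fingers close along x, above z = 25.
- relay: Plug-in relay, loose, upright: square milky-clear cover on a black base, 36 x 36 mm, 60 mm high; its lowest 8 mm is a narrower black plug, 27 x 27 mm, that fits the socket's well in any quarter turn. Origin: centre of the plug's underside. Plugged in, the wide part rests on the rim of the well and the origin is 36 mm above the socket's origin.

How it is judged:
At the end, for the whole second after the job is handed in: Breaker, supply, socket fully down on the rail (2.5 mm height, 6 mm across, 0.06 rad tilt, 0.13 rad yaw), in that order from the feed terminals, each gap at most 16 mm; relay fully in the socket (3 mm height, 5 mm off centre, 0.07 rad tilt); all released and at rest (z of breaker in the frame of mounting_plate between 0.013 and 0.0195 m and x of breaker in the frame of mounting_plate between -0.006 and 0.006 m and angle between each of breaker, power_supply, relay_socket's own z axis and vertical below 0.06 rad and angle between the y axis of each of breaker, power_supply, relay_socket and the y axis of mounting_plate, either way round below 0.13 rad and z of power_supply in the frame of mounting_plate between 0.013 and 0.0195 m and x of power_supply in the frame of mounting_plate between -0.006 and 0.006 m and z of relay_socket in the frame of mounting_plate between 0.013 and 0.0195 m and x of relay_socket in the frame of mounting_plate between -0.006 and 0.006 m and horizontal distance between breaker and feed_terminals below 0.054 m and horizontal distance between power_supply and breaker below 0.061 m and horizontal distance between relay_socket and power_supply below 0.062 m and z of relay in the frame of relay_socket between 0.032 and 0.039 m and horizontal distance between relay and relay_socket below 0.005 m and angle between relay's own z axis and vertical below 0.07 rad and linear speed of each of breaker, power_supply, relay_socket, relay below 0.02 m/s and angular speed of each of breaker, power_supply, relay_socket, relay below 0.2 rad/s and contact force between the fingers and breaker below 0.05 N and contact force between the fingers and power_supply below 0.05 N and contact force between the fingers and relay_socket below 0.05 N and contact force between the fingers and relay below 0.05 N); the robot touches nothing.
It also fails if it takes over 101 s, if anything falls off the work surface, if the arm or the gripper's body presses on something with over 40 N, if the wrist force passes 120 N, or if a joint passes its speed limit or range.

## Working session

There is one attempt and no reset: what is moved stays moved. The work goes in short steps, Python scripts to look and compute and a tool call to move; the robot and the scene stay as the last step left them, time stands still between calls to the robot, and variables do not carry over. Pictures are saved under pics/ and viewed, at most 14 in all, crops included, and the job is handed in when it is done.

Besides the shell and the picture viewer there is one more tool, called after "Request:" by a JSON object that holds its "fn" and its "kwargs". servo_tool: Moves the arm, as the interface text tells. Scaled input: -1 to 1 covers 8 cm each way for a shift and pi/2 rad each way for a turn. Its arguments: {"type":"object","properties":{"increments":{"type":"string"},"fingers":{"type":"number"}},"required":["increments"]}

```bash
mkdir -p pics; cat > look.py <<'E'
import sys,cv2,json,numpy as np
from workcell import monitor,viewer,ticket,ctrl
def cap(n,tag):
    d=viewer.capture(n); np.savez(f'pics/{tag}.npz',**{k:np.array(v) for k,v in d.items()})
    cv2.imwrite(f'pics/{tag}.png',d['color'][:,:,::-1]); return d
E
python3 - <<'E'
from look import *
for n in("scene","top"):
    d=cap(n,n+'0'); R=np.array(d['R']);t=np.array(d['t']); print(n,np.round(d['camera_matrix'],1).tolist(),np.round(-R.T@t,3),np.round(R,3).tolist())
o=monitor.observe();print(o)
E
```

```text
scene [[482.0, 0.0, 320.9], [0.0, 482.0, 209.6], [0.0, 0.0, 1.0]] [-0.18  -0.32   1.044] [[0.512, -0.859, -0.0], [-0.652, -0.389, -0.651], [0.559, 0.333, -0.759]]
top [[432.1, 0.0, 324.3], [0.0, 432.1, 201.6], [0.0, 0.0, 1.0]] [0.368 0.128 1.043] [[0.011, -1.0, 0.002], [-0.99, -0.011, -0.143], [0.143, -0.0, -0.99]]
{'time': 0.1, 'joints': array([-1.35309783e+00,  2.45714288e-01,  1.55892423e+00,  1.07150501e-05,
        1.33871632e+00, -1.74080841e-01]), 'qvel': array([ 2.53081400e-03, -2.25437530e-03, -2.49683306e-03, -1.07261432e-03,
       -1.58701401e-04, -2.17367464e-05]), 'effort': array([-3.20071922e-04, -4.30671322e+01, -3.27128541e+01, -1.96076767e-04,
        2.85470531e-03, -1.78300604e-05]), 'tcp_pos': array([ 0.24809791, -0.60022976,  0.23029241]), 'ee_rot': array([-8.80998908e-04,  9.80874753e-01,  1.94637979e-01, -1.40025593e-05]), 'wrist_force': array([ 0.10443254,  0.39186944, -0.02042589]), 'torque': array([ 0.02443069,  0.02071184, -0.01015049]), 'grasp_force': 0.0, 'opening': 0.9991074965767757}
```

View pics/top0.png

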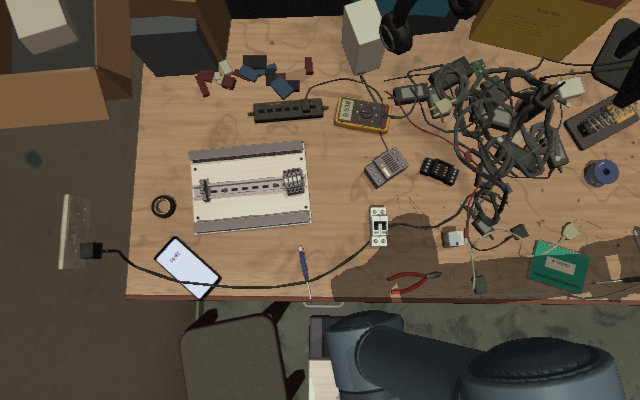

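View pics/scene0.png

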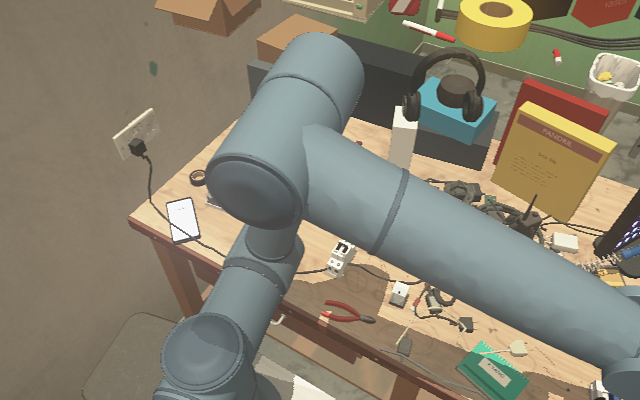

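The top view shows the plate at about (250,187), with the feed terminals at (292,181), the bracket at (206,188), the supply at (386,167), the socket at (439,170), the breaker at (379,226) and the relay at (455,238). The arm blocks the scene view, so I'll enlarge crops of the top view.

```bash
python3 - <<'E'
from look import *
im=cv2.imread('pics/top0.png')
a=cv2.resize(im[135:260,350:480],None,fx=6,fy=6,interpolation=cv2.INTER_CUBIC)[:, :780]
b=cv2.resize(im[130:245,180:320],None,fx=5.7,fy=5.2,interpolation=cv2.INTER_CUBIC)
cv2.imwrite('pics/ca.png',cv2.resize(im[140:252,350:480],(780,600),interpolation=cv2.INTER_CUBIC) ); cv2.imwrite('pics/cb.png',cv2.resize(im[135:240,185:320],(675,525),interpolation=cv2.INTER_CUBIC))
E
```

```text
(no output)
```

View pics/ca.png

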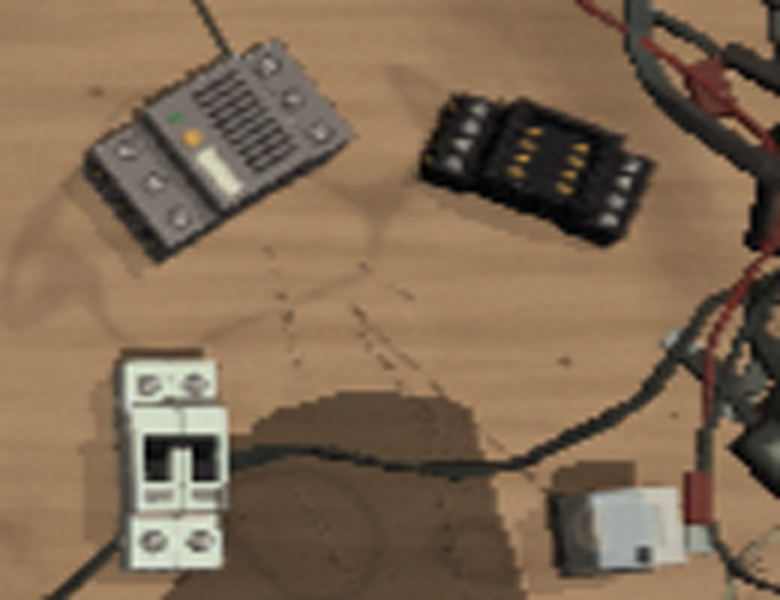

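View pics/cb.png

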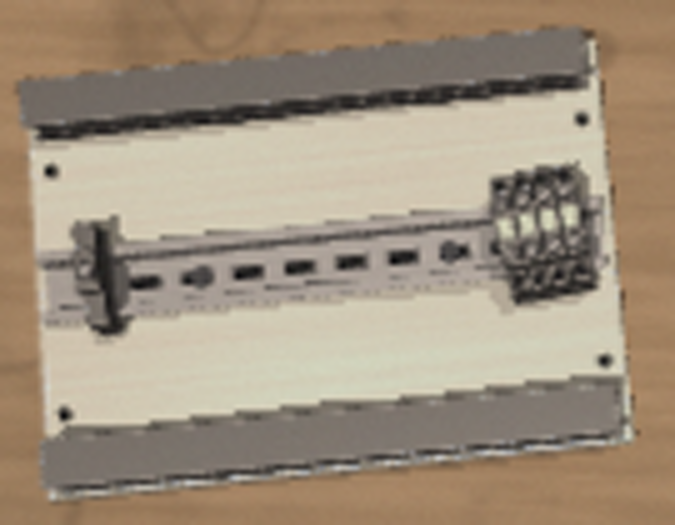

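The crops give usable pixel features: screw heads, plate holes, relay pins and the relay's top corners. I'll cast those as rays onto planes at the known heights.

```bash
cat >> look.py <<'E'
def ray(d,px,z):
    K,R,t=[np.array(d[k],float) for k in('camera_matrix','R','t')]
    p=np.atleast_2d(np.array(px,float)); w=(np.c_[p,np.ones(len(p))]@np.linalg.inv(K).T)@R; c=-R.T@t
    return c+w*((z-c[2])/w[:,2])[:,None]
def proj(d,X):
    K,R,t=[np.array(d[k],float) for k in('camera_matrix','R','t')]
    q=(np.atleast_2d(X)@R.T+t)@K.T; return q[:,:2]/q[:,2:]
E
python3 - <<'E'
from look import *
d=np.load('pics/top0.npz')
A=lambda P:(np.array(P,float)+.5)/[6,600/112]-.5+[350,140]
B=lambda P:(np.array(P,float)+.5)/5-.5+[185,135]
def ang(v): return round(float(np.degrees(np.arctan2(v[1],v[0]))),1)
h=ray(d,B([(52,171),(582,119),(64,413),(604,360)]),.010)
print('plate',h.mean(0).round(4),'ydir angle',ang((h[0]-h[1])[:2]+(h[2]-h[3])[:2]),'edges',[np.linalg.norm(h[i]-h[j]).round(4) for i,j in((0,1),(2,3),(0,2),(1,3))])
def sym(n,L,R,z):
    l,r=ray(d,A(L),z),ray(d,A(R),z); v=(r-l).mean(0)
    print(n,((l.mean(0)+r.mean(0))/2).round(4),'xaxis',ang(v),'yaxis',ang((l[-1]-l[0])+(r[-1]-r[0])),np.linalg.norm(v).round(4))
sym('psu',[(127,150),(153,182),(181,217)],[(267,65),(292,99),(321,133)],.045)
sym('brk',[(150,384),(194,383)],[(153,541),(201,541)],.045)
sym('sock screws',[(480,108),(468,128),(460,145),(450,163)],[(630,170),(622,185),(615,205),(607,220)],.025)
sym('sock pins',[(533,132),(522,152),(516,172)],[(582,150),(572,170),(566,188)],.036)
sym('relay top',[(600,488),(607,573)],[(685,484),(685,562)],.060)
c=h.mean(0);th=np.radians(ang((h[0]-h[1])[:2]+(h[2]-h[3])[:2])-90)
yv=np.array([-np.sin(th),np.cos(th)]);xv=np.array([np.cos(th),np.sin(th)])
for n,p,z in(('ft TL',(492,180),.064),('ft BL',(515,300),.04),('ft TR',(582,165),.064),('ft BR',(600,290),.035),('bracket L',(78,225),.055),('bracket R',(118,218),.055),('railR',(602,230),.025),('railL',(45,290),.025),('ductTL',(20,80),.04),('ductBR',(625,375),.04)):
    q=ray(d,B([p]),z)[0][:2]-c[:2]; print(n,'plate x,y',(q@xv).round(4),(q@yv).round(4))
E
```

```text
plate [0.5489 0.3084 0.01  ] ydir angle 96.3 edges [np.float64(0.2597), np.float64(0.2603), np.float64(0.1192), np.float64(0.1196)]
psu [ 0.5982 -0.0193  0.045 ] xaxis -55.2 yaxis -145.2 0.0674
brk [0.4562 0.001  0.045 ] xaxis -178.8 yaxis -88.7 0.0682
sock screws [ 0.593  -0.1495  0.025 ] xaxis -113.4 yaxis 155.0 0.0665
sock pins [ 0.5927 -0.1494  0.036 ] xaxis -111.4 yaxis 158.4 0.0209
relay top [ 0.4293 -0.1747  0.06  ] xaxis -83.5 yaxis -179.7 0.0312
ft TL plate x,y 0.0216 -0.0877
ft BL plate x,y -0.0314 -0.0917
ft TR plate x,y 0.0246 -0.1297
ft BR plate x,y -0.0297 -0.1318
bracket L plate x,y 0.0214 0.1063
bracket R plate x,y 0.0228 0.0876
railR plate x,y 0.0009 -0.1351
railL plate x,y -0.0019 0.1319
ductTL plate x,y 0.0977 0.1338
ductBR plate x,y -0.0718 -0.1398
```

```bash
cat > plan.py <<'E'
# usage: plan.py x y z phi_deg : turn and tool-axis shift still needed (normalised)
from look import *
from scipy.spatial.transform import Rotation as Ro
def state():
    o=monitor.observe(); w,x,y,z=o['ee_rot']; return o,Ro.from_quat([x,y,z,w]).as_matrix()
def plan(x,y,z,phi):
    o,M=state(); p=np.degrees(np.arctan2(M[1,0],M[0,0])); f=np.radians(phi)
    T=np.array([[np.cos(f),np.sin(f),0],[np.sin(f),-np.cos(f),0],[0,0,-1]]).T
    rv=Ro.from_matrix(M.T@T).as_rotvec()/(np.pi/2); s=np.array([x,y,z])-o['tcp_pos']
    print('t %.1f phi %.2f tcp'%(o['time'],p),o['tcp_pos'].round(4),'open %.2f grip %.1f'%(o['opening'],o['grasp_force']),'F',o['wrist_force'].round(1))
    print(' turn',rv.round(4),'then shift',(T.T@s/.08).round(3),'| shift before turn',(M.T@s/.08).round(3))
if __name__=='__main__': plan(*map(float,sys.argv[1:5]))
E
```

Request:
{"fn": "servo_tool", "kwargs": {"increments": "0 0 0 0 0 -0.085;0 0 0 0 0 -0.085;0 0 0 0 0 -0.085;0 0 0 0 0 -0.085;0 0 0 0 0 -0.085;0 0 0 0 0 -0.085;0 0 0 0 0 -0.085;0 0 0 0 0 -0.085;0 0 0 0 0 -0.085;0.466 0.172 0 0 0 0;0.466 0.172 0 0 0 0;0.466 0.172 0 0 0 0", "fingers": 1}}

```text
time: 1.3
tcp_pos: [0.287, -0.4865, 0.2305]
ee_rot: [-0.001, 0.699, 0.715, 0.0]
wrist_force: [0.7, 0.5, 0.3]
opening: 0.996
grasp_force: 0.0
```

Request:
{"fn": "servo_tool", "kwargs": {"increments": "0.466 0.172 0 0 0 0;0.466 0.172 0 0 0 0;0.466 0.172 0 0 0 0;0.466 0.172 0 0 0 0;0.466 0.172 0 0 0 0;0.466 0.172 0 0 0 0;0.466 0.172 0 0 0 0;0 0 0 0 0 0"}}

```text
time: 2.1
tcp_pos: [0.3779, -0.2213, 0.2307]
ee_rot: [-0.001, 0.697, 0.717, 0.0]
wrist_force: [-0.1, -0.9, 0.9]
opening: 0.999
grasp_force: 0.0
```

```bash
python3 plan.py 0.456 0.001 0.150 91.2; python3 -c "
from look import *
cap('scene','scene1')"
```

```text
t 2.1 phi 91.60 tcp [ 0.3779 -0.2213  0.2307] open 1.00 grip 0.0 F [-0.1 -0.9  0.9]
 turn [-0.0001 -0.0009  0.0044] then shift [2.758 1.034 1.009] | shift before turn [2.749 1.053 1.013]
```

View pics/scene1.png

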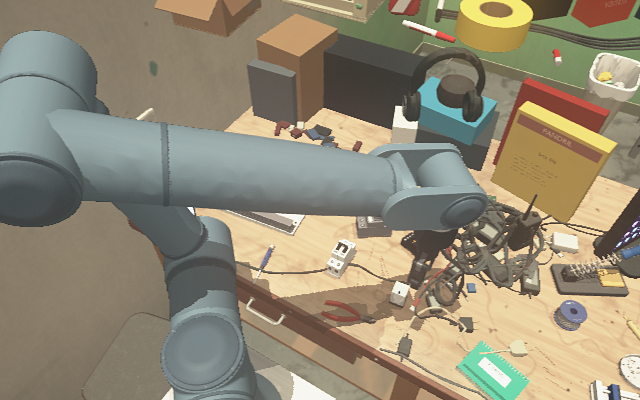

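The scene view now shows the breaker at (342,257) and the relay at (400,292), both unobstructed. I'm moving over the breaker.

Request:
{"fn": "servo_tool", "kwargs": {"increments": "0.394 0.148 0.144 0 0 0.004;0.394 0.148 0.144 0 0 0;0.394 0.148 0.144 0 0 0;0.394 0.148 0.144 0 0 0;0.394 0.148 0.144 0 0 0;0.394 0.148 0.144 0 0 0;0.394 0.148 0.144 0 0 0;0 0 0 0 0 0;0 0 0 0 0 0"}}

```text
time: 3.05
tcp_pos: [0.4563, -0.0033, 0.1502]
ee_rot: [-0.0, 0.701, 0.713, -0.0]
wrist_force: [-0.5, 0.0, -1.0]
opening: 1.001
grasp_force: 0.0
```

```bash
python3 plan.py 0.456 0.001 0.047 91.2; python3 - <<'E'
from look import *
d=cap('top','top1')
im=cv2.imread('pics/top1.png');print(0)
s=cv2.imread('pics/scene1.png')
a=cv2.resize(s[260:320,365:435],(560,480),interpolation=cv2.INTER_CUBIC)
cv2.imwrite('pics/cc.png',a)
E
```

```text
t 3.0 phi 90.96 tcp [ 0.4563 -0.0033  0.1502] open 1.00 grip 0.0 F [-0.5  0.  -1. ]
 turn [-0.0007  0.0001 -0.0026] then shift [ 0.054 -0.003  1.29 ] | shift before turn [ 0.054 -0.002  1.29 ]
0
```

View pics/cc.png

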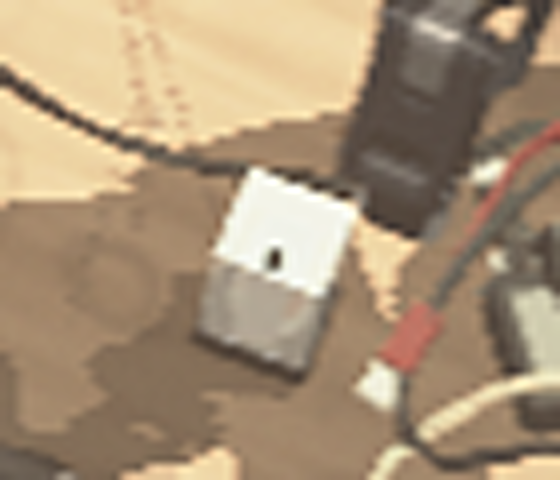

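The relay's top face corners in this crop are (254,165), (358,207), (322,297) and (215,258). Next I'm descending on the breaker.

Request:
{"fn": "servo_tool", "kwargs": {"increments": "0.03 0 0.26 0 0 -0.003;0.024 0 0.26 0 0 0;0 0 0.26 0 0 0;0 0 0.26 0 0 0;0 0 0.15 0 0 0;0 0 0.1 0 0 0;0 0 0 0 0 0;0 0 0 0 0 0"}}

```text
time: 3.9
tcp_pos: [0.457, 0.001, 0.0482]
ee_rot: [0.001, 0.7, 0.714, 0.0]
wrist_force: [0.6, -0.8, 0.6]
opening: 1.001
grasp_force: 0.0
```

Request:
{"fn": "servo_tool", "kwargs": {"increments": "0 0 0 0 0 0;0 0 0 0 0 0;0 0 0 0 0 0;0 0 0 0 0 0;0 0 0 0 0 0;0 0 0 0 0 0", "fingers": 0}}

```text
time: 4.5
tcp_pos: [0.457, 0.0013, 0.0483]
ee_rot: [0.001, 0.7, 0.715, 0.0]
wrist_force: [-0.5, 0.6, 6.2]
opening: 0.509
grasp_force: 62.5
```

```bash
python3 plan.py 0.456 0.001 0.15 96.3; python3 - <<'E'
from look import *
d=np.load('pics/scene1.npz')
P=(np.array([(254,165),(358,207),(322,297),(215,258)])+.5)/8-.5+[365,260]
q=ray(d,P,.06);print(q.round(4).tolist(),q.mean(0).round(4));e=q[1]-q[0],q[2]-q[1];print([np.degrees(np.arctan2(v[1],v[0])).round(1) for v in(q[1]-q[0],q[2]-q[3],q[2]-q[1],q[3]-q[0])])
E
```

```text
t 4.5 phi 91.22 tcp [0.457  0.0013 0.0483] open 0.51 grip 62.5 F [-0.5  0.6  6.2]
 turn [ 0.0008  0.0003 -0.0565] then shift [-0.002 -0.013 -1.271] | shift before turn [-0.004 -0.011 -1.271]
[[0.4457, -0.156, 0.06], [0.4482, -0.1886, 0.06], [0.4149, -0.1921, 0.06], [0.4108, -0.1597, 0.06]] [ 0.4299 -0.1741  0.06  ]
[np.float64(-85.6), np.float64(-82.8), np.float64(-174.1), np.float64(-173.9)]
```

Grasped: the opening matches 45 mm. Both views agree on the relay at (0.430, -0.174), yaw about 5°. Lifting and carrying the breaker to the rail.

Request:
{"fn": "servo_tool", "kwargs": {"increments": "0 0 -0.2 0 0 0;0 0 -0.35 0 0 0;0 0 -0.5 0 0 0;0 0 -0.5 0 0 -0.0565;0.45 0.12 0 0 0 0;0.45 0.12 0 0 0 0;0.45 0.12 0 0 0 0;0.45 0.12 0 0 0 0;0.45 0.12 0 0 0 0;0.45 0.12 0 0 0 0;0 0 0 0 0 0;0 0 0 0 0 0"}}

```text
time: 5.7
tcp_pos: [0.489, 0.2228, 0.1704]
ee_rot: [-0.0, 0.667, 0.745, -0.001]
wrist_force: [0.2, 0.1, -2.3]
opening: 0.509
grasp_force: 62.2
```

```bash
python3 plan.py 0.5561 0.2428 0.090 96.3; python3 - <<'E'
from look import *
cap('scene','scene2');cap('top','top2')
a=cv2.imread('pics/scene2.png');b=cv2.imread('pics/top2.png')
print(proj(np.load('pics/scene2.npz'),[[.549,.308,.01],[.56,.2,.06]]))
A=cv2.resize(a[120:270,170:370],(760,570));B=cv2.resize(b[130:245,180:340],(800,575),interpolation=cv2.INTER_CUBIC)
cv2.imwrite('pics/cd.png',A);cv2.imwrite('pics/ce.png',B)
E
```

```text
t 5.7 phi 96.39 tcp [0.489  0.2228 0.1704] open 0.51 grip 62.2 F [ 0.2  0.1 -2.3]
 turn [-0.0013  0.0004  0.001 ] then shift [0.156 0.861 1.005] | shift before turn [0.155 0.863 1.003]
[[263.96694887 193.57649426]
 [296.62796563 193.57729934]]
```

View pics/ce.png

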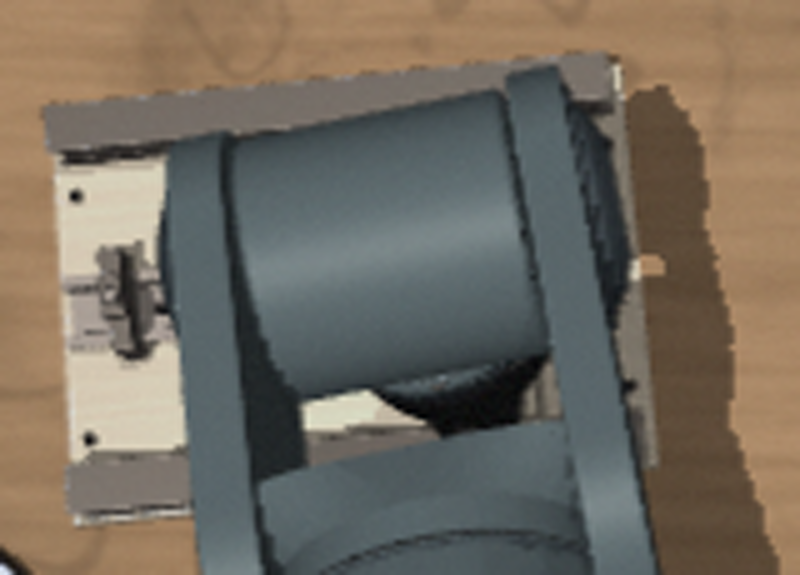

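The arm hides the rail from the top camera here. I'll place from the estimates, going down slowly and watching the force.

Request:
{"fn": "servo_tool", "kwargs": {"increments": "0.056 0.29 0 0 0 0;0.056 0.29 0 0 0 0;0.056 0.281 0 0 0 0;0 0 0.35 0 0 0;0 0 0.35 0 0 0;0 0 0.3 0 0 0;0 0 0 0 0 0;0 0 0 0 0 0"}}

```text
time: 6.6
tcp_pos: [0.5566, 0.2424, 0.0914]
ee_rot: [-0.0, 0.668, 0.744, -0.001]
wrist_force: [0.1, 0.2, -1.8]
opening: 0.509
grasp_force: 64.0
```

```bash
python3 plan.py 0.5560 0.2438 0.065 96.3; python3 - <<'E'
from look import *
cap('scene','scene3')
a=cv2.imread('pics/scene3.png')
cv2.imwrite('pics/cf.png',cv2.resize(a[120:270,170:370],(760,570),interpolation=cv2.INTER_CUBIC))
E
```

```text
t 6.6 phi 96.23 tcp [0.5566 0.2424 0.0914] open 0.51 grip 64.0 F [ 0.1  0.2 -1.8]
 turn [-0.0008  0.0003 -0.0008] then shift [ 0.018 -0.006  0.331] | shift before turn [ 0.018 -0.006  0.331]
```

View pics/cf.png

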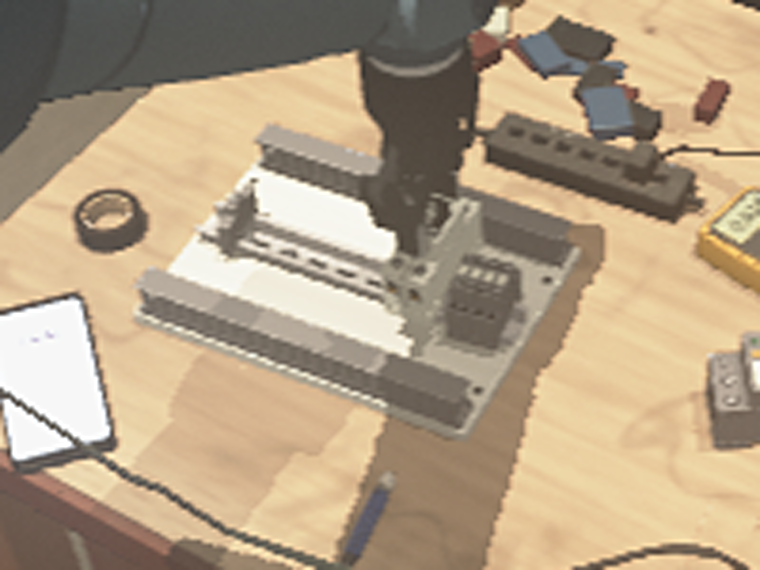

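The breaker hangs square over the rail at crop (435,290), next to the terminals at (485,300). Lowering it slowly.

Request:
{"fn": "servo_tool", "kwargs": {"increments": "0.018 -0.006 0.08 0 0 0;0 0 0.08 0 0 0;0 0 0.05 0 0 0;0 0 0.04 0 0 0;0 0 0.04 0 0 0;0 0 0.03 0 0 0;0 0 0 0 0 0;0 0 0 0 0 0"}}

```text
time: 7.45
tcp_pos: [0.5563, 0.2447, 0.0659]
ee_rot: [0.0, 0.667, 0.745, 0.0]
wrist_force: [0.2, 0.5, -2.5]
opening: 0.511
grasp_force: 64.0
```

```bash
python3 plan.py 0.5560 0.2438 0.065 96.3
```

```text
t 7.5 phi 96.29 tcp [0.5563 0.2447 0.0659] open 0.51 grip 64.0 F [ 0.2  0.5 -2.5]
 turn [ 0.      0.     -0.0001] then shift [-0.011 -0.005  0.011] | shift before turn [-0.011 -0.005  0.011]
```

Request:
{"fn": "servo_tool", "kwargs": {"increments": "-0.01 0 0.015 0 0 0;0 0 0 0 0 0"}}

```text
time: 7.65
tcp_pos: [0.5566, 0.2443, 0.0654]
ee_rot: [-0.0, 0.667, 0.745, 0.0]
wrist_force: [-2.6, 0.6, 1.9]
opening: 0.51
grasp_force: 64.4
```

Request:
{"fn": "servo_tool", "kwargs": {"increments": "0 0 0 0 0 0;0 0 0 0 0 0;0 0 0 0 0 0;0 0 0 0 0 0;0 0 0 0 0 0", "fingers": 1}}

```text
time: 8.15
tcp_pos: [0.5564, 0.2439, 0.0646]
ee_rot: [0.0, 0.667, 0.745, 0.0]
wrist_force: [0.1, -0.5, 0.5]
opening: 0.999
grasp_force: 0.0
```

Request:
{"fn": "servo_tool", "kwargs": {"increments": "0 0 -0.3 0 0 0;0 0 -0.4 0 0 0;0 0 -0.5 0 0 0;0 0 -0.4 0 0 0;-0.4 0 0 0 0 0.09;-0.4 0 0 0 0 0.09;-0.4 0 0 0 0 0.09;-0.4 0 0 0 0 0.09;-0.4 0 0 0 0 0.09;-0.4 0 0 0 0 0.09;0 0 0 0 0 0.09;0 0 0 0 0 0.05"}}

```text
time: 9.35
tcp_pos: [0.511, 0.0621, 0.1927]
ee_rot: [0.0, 0.954, 0.299, 0.0]
wrist_force: [0.0, -0.1, -0.6]
opening: 0.996
grasp_force: 0.0
```

```bash
python3 plan.py 0.5982 -0.0193 0.12 34.8; python3 - <<'E'
from look import *
cap('scene','scene4');cap('top','top4')
E
```

```text
t 9.3 phi 34.75 tcp [0.511  0.0621 0.1927] open 1.00 grip 0.0 F [ 0.  -0.1 -0.6]
 turn [ 0.0001 -0.0001 -0.0006] then shift [0.314 1.458 0.909] | shift before turn [0.315 1.458 0.909]
```

Request:
{"fn": "servo_tool", "kwargs": {"increments": "0.08 0.365 0.23 0 0 0;0.08 0.365 0.23 0 0 0;0.08 0.365 0.23 0 0 0;0.074 0.363 0.22 0 0 0;0 0 0 0 0 0;0 0 0 0 0 0"}}

```text
time: 10.05
tcp_pos: [0.5987, -0.018, 0.1192]
ee_rot: [-0.001, 0.953, 0.302, -0.001]
wrist_force: [-0.1, 0.5, 0.0]
opening: 0.998
grasp_force: 0.0
```

```bash
python3 plan.py 0.5982 -0.0193 0.048 34.8; python3 - <<'E'
from look import *
cap('scene','scene5');cap('top','top5')
a=cv2.imread('pics/top5.png');b=cv2.imread('pics/scene5.png')
A=cv2.resize(a[135:240,185:320],(540,420),interpolation=cv2.INTER_CUBIC)
B=cv2.resize(b[130:250,200:350],None,fx=0.01,fy=0.01) if 0 else cv2.resize(b[140:245,220:284+0],(256,420),interpolation=cv2.INTER_CUBIC)
cv2.imwrite('pics/cg.png',np.hstack([A,B]))
E
```

```text
t 10.1 phi 35.14 tcp [ 0.5987 -0.018   0.1192] open 1.00 grip 0.0 F [-0.1  0.5  0. ]
 turn [-0.0009  0.0007  0.0038] then shift [-0.015  0.01   0.889] | shift before turn [-0.014  0.011  0.889]
```

View pics/cg.png

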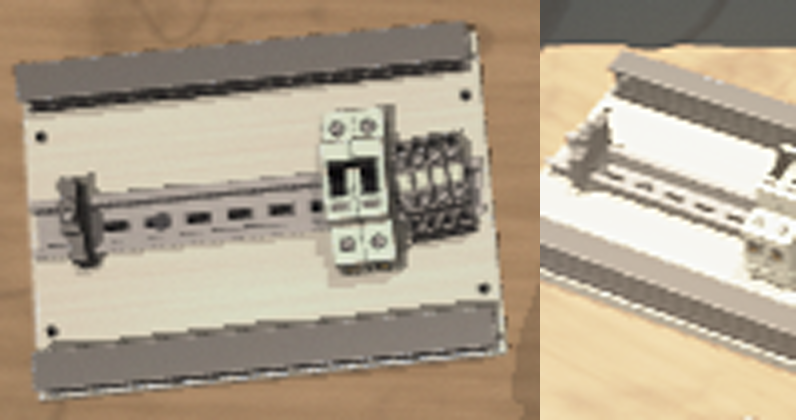

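The breaker sits square on the rail beside the terminals, with its screws at crop (337,129), (369,127), (347,244) and (379,242). I'll check its pose while gripping the supply.

Request:
{"fn": "servo_tool", "kwargs": {"increments": "-0.015 0.01 0.3 0 0 0.004;0 0 0.3 0 0 0;0 0 0.18 0 0 0;0 0 0.11 0 0 0;0 0 0 0 0 0;0 0 0 0 0 0"}}

```text
time: 10.75
tcp_pos: [0.5991, -0.0193, 0.0496]
ee_rot: [0.0, 0.954, 0.299, 0.001]
wrist_force: [1.3, -0.0, -0.9]
opening: 1.002
grasp_force: 0.0
```

Request:
{"fn": "servo_tool", "kwargs": {"increments": "0 0 0 0 0 0;0 0 0 0 0 0;0 0 0 0 0 0;0 0 0 0 0 0;0 0 0 0 0 0;0 0 0 0 0 0", "fingers": 0}}

```text
time: 11.35
tcp_pos: [0.5993, -0.0196, 0.0497]
ee_rot: [0.001, 0.954, 0.298, 0.001]
wrist_force: [0.9, -0.3, 5.5]
opening: 0.509
grasp_force: 63.5
```

```bash
python3 - <<'E'
from look import *
d=np.load('pics/top5.npz')
B=lambda P:(np.array(P,float)+.5)/4-.5+[185,135]
c=np.array([.5489,.3084]);th=np.radians(6.3);xv=np.array([np.cos(th),np.sin(th)]);yv=np.array([-xv[1],xv[0]])
q=ray(d,B([(337,129),(369,127),(347,244),(379,242)]),.062)[:,:2]
v=(q[0]+q[1]-q[2]-q[3]);m=q.mean(0)-c;print('brk plate',m@xv,m@yv,np.degrees(np.arctan2(v[1],v[0])), 'expected tcp',(np.array([.5564,.2439])-c)@yv)
h=ray(d,B([(41,137),(465,95),(52,331),(483,288)]),.01);print(h.mean(0),np.degrees(np.arctan2(*(h[0]-h[1]+h[2]-h[3])[[1,0]]))-90)
f=ray(d,B([(472,135)]),.064)[0,:2]-c;print('feed TR',f@xv,f@yv)
E
python3 plan.py 0.5982 -0.0193 0.18 34.8
```

```text
brk plate -0.00016319037935125236 -0.06501260963669826 6.442026017922885 expected tcp -0.06493348896004192
[0.5487378 0.3084665 0.01     ] 6.412427729988593
feed TR 0.022372971086125522 -0.13324726375429294
t 11.3 phi 34.73 tcp [ 0.5993 -0.0196  0.0497] open 0.51 grip 63.5 F [ 0.9 -0.3  5.5]
 turn [ 0.0009 -0.0009 -0.0007] then shift [-0.01  -0.011 -1.629] | shift before turn [-0.007 -0.009 -1.629]
```

The breaker is exactly where planned: plate x 0.000, y -0.065, yaw error under 0.1°. Lifting and turning the supply.

Request:
{"fn": "servo_tool", "kwargs": {"increments": "0 0 -0.2 0 0 0;0 0 -0.4 0 0 0;0 0 -0.5 0 0 0;0 0 -0.5 0 0 0;0 0 0 0 0 -0.0855;0 0 0 0 0 -0.0855;0 0 0 0 0 -0.0855;0 0 0 0 0 -0.0855;0 0 0 0 0 -0.0855;0 0 0 0 0 -0.0855;0 0 0 0 0 -0.0855;0 0 0 0 0 -0.0855"}}

```text
time: 12.55
tcp_pos: [0.5976, -0.0191, 0.1764]
ee_rot: [-0.001, 0.665, 0.747, -0.0]
wrist_force: [0.2, 0.4, -2.4]
opening: 0.508
grasp_force: 62.6
```

```bash
python3 plan.py 0.5503 0.2955 0.18 96.4
```

```text
t 12.6 phi 96.62 tcp [ 0.5976 -0.0191  0.1764] open 0.51 grip 62.6 F [ 0.2  0.4 -2.4]
 turn [-0.0011 -0.0004  0.0024] then shift [ 3.974 -0.149 -0.045] | shift before turn [ 3.975 -0.134 -0.043]
```

Request:
{"fn": "servo_tool", "kwargs": {"increments": "0.45 -0.018 -0.01 0 0 0.002;0.5 -0.018 -0.005 0 0 0;0.5 -0.018 -0.005 0 0 0;0.5 -0.018 -0.005 0 0 0;0.5 -0.018 -0.005 0 0 0;0.5 -0.018 -0.005 0 0 0;0.5 -0.018 -0.005 0 0 0;0.5 -0.018 -0.005 0 0 0;0.024 0 0 0 0 0;0 0 0.4 0 0 0;0 0 0 0 0 0;0 0 0 0 0 0"}}

```text
time: 13.75
tcp_pos: [0.5521, 0.2947, 0.1475]
ee_rot: [-0.001, 0.669, 0.744, -0.001]
wrist_force: [-0.5, 0.1, -0.4]
opening: 0.513
grasp_force: 62.5
```

```bash
python3 plan.py 0.5503 0.2955 0.0667 96.4
```

```text
t 13.8 phi 96.09 tcp [0.5521 0.2947 0.1475] open 0.51 grip 62.5 F [-0.5  0.1 -0.4]
 turn [-0.0019  0.0005 -0.0035] then shift [ 0.013 -0.022  1.01 ] | shift before turn [ 0.013 -0.019  1.01 ]
```

Request:
{"fn": "servo_tool", "kwargs": {"increments": "0.012 -0.02 0.25 -0.001 0 -0.003;0 0 0.25 0 0 0;0 0 0.2 0 0 0;0 0 0 0 0 0;0 0 0 0 0 0"}}

```text
time: 14.25
tcp_pos: [0.5519, 0.2962, 0.093]
ee_rot: [0.001, 0.667, 0.745, 0.001]
wrist_force: [1.1, -0.3, -1.8]
opening: 0.508
grasp_force: 62.5
```

```bash
python3 plan.py 0.5503 0.2955 0.0667 96.4
```

```text
t 14.2 phi 96.36 tcp [0.5519 0.2962 0.093 ] open 0.51 grip 62.5 F [ 1.1 -0.3 -1.8]
 turn [ 0.0014 -0.0001 -0.0005] then shift [-0.006 -0.021  0.329] | shift before turn [-0.006 -0.021  0.328]
```

Request:
{"fn": "servo_tool", "kwargs": {"increments": "-0.005 -0.017 0.08 0 0 0;0 0 0.08 0 0 0;0 0 0.05 0 0 0;0 0 0.04 0 0 0;0 0 0.04 0 0 0;0 0 0.03 0 0 0;0 0 0 0 0 0;0 0 0 0 0 0"}}

```text
time: 15.05
tcp_pos: [0.5503, 0.2958, 0.0667]
ee_rot: [0.001, 0.667, 0.745, 0.001]
wrist_force: [-0.6, -0.1, -1.7]
opening: 0.508
grasp_force: 62.7
```

```bash
python3 plan.py 0.5503 0.2955 0.0667 96.4
```

```text
t 15.1 phi 96.38 tcp [0.5503 0.2958 0.0667] open 0.51 grip 62.7 F [-0.6 -0.1 -1.7]
 turn [ 0.0013 -0.0001 -0.0002] then shift [-0.004 -0.     0.   ] | shift before turn [-0.004 -0.     0.   ]
```

Request:
{"fn": "servo_tool", "kwargs": {"increments": "0 0 0.01 0 0 0;0 0 0 0 0 0;0 0 0 0 0 0;0 0 0 0 0 0;0 0 0 0 0 0;0 0 0 0 0 0", "fingers": 1}}

```text
time: 15.65
tcp_pos: [0.5502, 0.2958, 0.0659]
ee_rot: [0.001, 0.667, 0.745, 0.001]
wrist_force: [0.4, -1.0, -0.2]
opening: 0.997
grasp_force: 0.0
```

Request:
{"fn": "servo_tool", "kwargs": {"increments": "0 0 -0.3 0 0 0;0 0 -0.4 0 0 0;0 0 -0.5 0 0 0;0 0 -0.4 0 0 0;0 0 0 0 0 -0.0843;0 0 0 0 0 -0.0843;0 0 0 0 0 -0.0843;0 0 0 0 0 -0.0843;0 0 0 0 0 -0.0843;0 0 0 0 0 -0.0843;0 0 0 0 0 -0.0843;0 0 0 0 0 -0.0843"}}

```text
time: 16.85
tcp_pos: [0.5498, 0.2957, 0.1938]
ee_rot: [0.001, 0.196, 0.981, 0.0]
wrist_force: [-1.0, -0.3, -0.5]
opening: 1.002
grasp_force: 0.0
```

```bash
python3 plan.py 0.593 -0.1495 0.10 157.1
```

```text
t 16.9 phi 157.39 tcp [0.5498 0.2957 0.1938] open 1.00 grip 0.0 F [-1.  -0.3 -0.5]
 turn [0.0005 0.0008 0.0033] then shift [-2.663 -4.917  1.173] | shift before turn [-2.636 -4.931  1.173]
```

Request:
{"fn": "servo_tool", "kwargs": {"increments": "-0.2 -0.36 0 0 0 0.003;-0.3 -0.57 0 0 0 0;-0.3 -0.57 0 0 0 0;-0.3 -0.56 0 0 0 0;-0.3 -0.56 0 0 0 0;-0.3 -0.56 0 0 0 0;-0.3 -0.56 0.2 0 0 0;-0.3 -0.56 0.2 0 0 0;-0.25 -0.46 0.37 0 0 0;-0.113 -0.157 0.4 0 0 0;0 0 0 0 0 0;0 0 0 0 0 0", "fingers": 0.75}}

```text
time: 18.05
tcp_pos: [0.5897, -0.1366, 0.1027]
ee_rot: [0.0, 0.201, 0.98, 0.001]
wrist_force: [1.3, -0.4, 0.1]
opening: 0.747
grasp_force: 0.0
```

```bash
python3 plan.py 0.593 -0.1495 0.028 157.1; python3 - <<'E'
from look import *
cap('scene','scene6');cap('top','top6')
a=cv2.imread('pics/top6.png');b=cv2.imread('pics/scene6.png')
A=cv2.resize(a[135:240,185:320],(540,420),interpolation=cv2.INTER_CUBIC)
print(proj(np.load('pics/scene6.npz'),[[.593,-.1495,.03],[.5489,.3084,.03]]))
cv2.imwrite('pics/ch.png',A)
E
```

```text
t 18.1 phi 156.78 tcp [ 0.5897 -0.1366  0.1027] open 0.75 grip 0.0 F [ 1.3 -0.4  0.1]
 turn [ 0.0007 -0.0001 -0.0035] then shift [-0.101 -0.132  0.933] | shift before turn [-0.102 -0.132  0.933]
[[416.6421822  243.88194487]
 [263.20703653 188.84501553]]
```

View pics/ch.png

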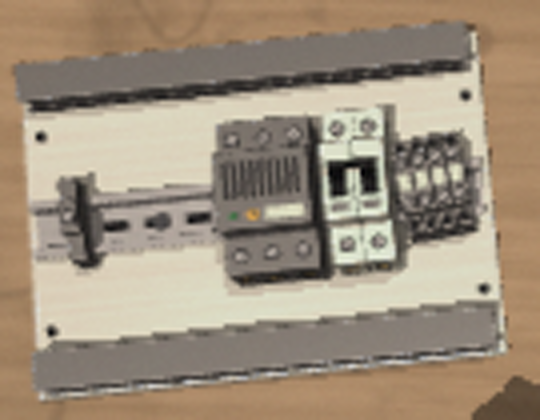

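View pics/scene6.png

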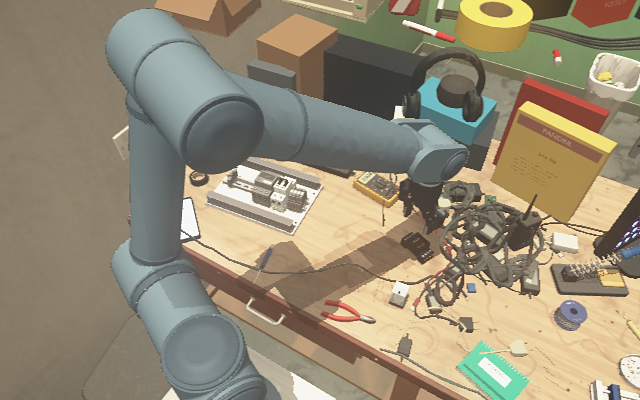

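The supply sits square beside the breaker, with screws at crop (232,139) to (304,249). The socket is visible at scene (416,244), under the gripper. Going down on the socket.

Request:
{"fn": "servo_tool", "kwargs": {"increments": "-0.1 -0.13 0 0 0 -0.003;0 0 0.3 0 0 0;0 0 0.2 0 0 0;0 0 0.15 0 0 0;0 0 0.15 0 0 0;0 0 0.1 0 0 0;0 0 0.03 0 0 0;0 0 0 0 0 0;0 0 0 0 0 0"}}

```text
time: 19.05
tcp_pos: [0.5939, -0.1498, 0.0292]
ee_rot: [0.001, 0.199, 0.98, 0.0]
wrist_force: [-0.6, 1.0, 0.1]
opening: 0.751
grasp_force: 0.0
```

```bash
python3 plan.py 0.593 -0.1495 0.028 157.1;  python3 - <<'E'
from look import *
d=np.load('pics/top6.npz')
B=lambda P:(np.array(P,float)+.5)/4-.5+[185,135]
c=np.array([.5489,.3084]);th=np.radians(6.3);xv=np.array([np.cos(th),np.sin(th)]);yv=np.array([-xv[1],xv[0]])
q=ray(d,B([(232,139),(263,137),(293,133),(240,256),(271,251),(304,249)]),.062)[:,:2]
v=q[:3].sum(0)-q[3:].sum(0);m=q.mean(0)-c;print('psu plate',m@xv,m@yv,np.degrees(np.arctan2(v[1],v[0])))
E
```

```text
t 19.1 phi 157.08 tcp [ 0.5939 -0.1498  0.0292] open 0.75 grip 0.0 F [-0.6  1.   0.1]
 turn [ 0.0005  0.0016 -0.0002] then shift [ 0.012 -0.001  0.015] | shift before turn [ 0.012 -0.001  0.015]
psu plate -6.082614050452787e-05 -0.012499666559064156 6.360507409956903
```

Request:
{"fn": "servo_tool", "kwargs": {"increments": "0.01 0 0.01 0 0 0;0 0 0 0 0 0;0 0 0 0 0 0;0 0 0 0 0 0;0 0 0 0 0 0;0 0 0 0 0 0", "fingers": 0}}

```text
time: 19.65
tcp_pos: [0.5934, -0.1496, 0.0287]
ee_rot: [0.002, 0.199, 0.98, 0.0]
wrist_force: [0.2, -0.5, 5.2]
opening: 0.523
grasp_force: 62.4
```

Request:
{"fn": "servo_tool", "kwargs": {"increments": "0 0 -0.2 0 0 0;0 0 -0.3 0 0 0;0 0 -0.5 0 0 0;0 0 -0.5 0 0 0;0 0 -0.4 0 0 0.084;0 0 0 0 0 0.084;0 0 0 0 0 0.084;0 0 0 0 0 0.084;0 0 0 0 0 0.084;0 0 0 0 0 0.084;0 0 0 0 0 0.084;0 0 0 0 0 0.084"}}

```text
time: 20.85
tcp_pos: [0.5919, -0.1491, 0.1799]
ee_rot: [0.0, 0.667, 0.745, 0.0]
wrist_force: [-0.2, 1.0, -1.3]
opening: 0.52
grasp_force: 61.8
```

```bash
python3 plan.py 0.5446 0.3477 0.17 96.4; python3 - <<'E'
from look import *
cap('scene','scene7')
print(proj(np.load('pics/scene7.npz'),[[.593,-.1495,.13]]))
E
```

```text
t 20.9 phi 96.29 tcp [ 0.5919 -0.1491  0.1799] open 0.52 grip 61.8 F [-0.2  1.  -1.3]
 turn [ 0.0005 -0.0003 -0.0012] then shift [6.237 0.104 0.124] | shift before turn [6.237 0.092 0.127]
[[422.77547973 219.55229769]]
```

Request:
{"fn": "servo_tool", "kwargs": {"increments": "0.4 0.009 0 0 0 -0.001;0.55 0.009 0 0 0 0;0.55 0.009 0 0 0 0;0.55 0.009 0 0 0 0;0.55 0.009 0 0 0 0;0.55 0.009 0 0 0 0;0.55 0.009 0 0 0 0;0.55 0.009 0 0 0 0;0.55 0.009 0 0 0 0;0.55 0.009 0 0 0 0;0.55 0.009 0 0 0 0;0.33 0.009 0 0 0 0"}}

```text
time: 22.1
tcp_pos: [0.5418, 0.3495, 0.18]
ee_rot: [0.0, 0.663, 0.749, 0.001]
wrist_force: [1.0, -0.5, -1.0]
opening: 0.52
grasp_force: 61.8
```

Request:
{"fn": "servo_tool", "kwargs": {"increments": "0 0 0 0 0 0;0 0 0 0 0 0"}}

```text
time: 22.3
tcp_pos: [0.5426, 0.3467, 0.1797]
ee_rot: [0.001, 0.664, 0.748, 0.0]
wrist_force: [-0.8, -1.2, -0.2]
opening: 0.521
grasp_force: 61.8
```

```bash
python3 plan.py 0.5446 0.3477 0.0457 96.4
```

```text
t 22.3 phi 96.83 tcp [0.5426 0.3467 0.1797] open 0.52 grip 61.8 F [-0.8 -1.2 -0.2]
 turn [0.0007 0.0004 0.0048] then shift [0.009 0.026 1.675] | shift before turn [0.01  0.025 1.675]
```

Request:
{"fn": "servo_tool", "kwargs": {"increments": "0.009 0.025 0.3 0 0 0.005;0 0 0.4 0 0 0;0 0 0.4 0 0 0;0 0 0.2 0 0 0;0 0 0 0 0 0;0 0 0 0 0 0;0 0 0 0 0 0"}}

```text
time: 23.0
tcp_pos: [0.5466, 0.348, 0.0781]
ee_rot: [0.001, 0.668, 0.744, 0.002]
wrist_force: [0.3, -0.2, -0.5]
opening: 0.516
grasp_force: 61.8
```

```bash
python3 plan.py 0.5446 0.3477 0.0457 96.4
```

```text
t 23.0 phi 96.22 tcp [0.5466 0.348  0.0781] open 0.52 grip 61.8 F [ 0.3 -0.2 -0.5]
 turn [ 0.0033 -0.0007 -0.002 ] then shift [-0.    -0.026  0.405] | shift before turn [-0.001 -0.028  0.405]
```

Request:
{"fn": "servo_tool", "kwargs": {"increments": "0 -0.022 0.1 0.003 0 -0.002;0 0 0.1 0 0 0;0 0 0.08 0 0 0;0 0 0.04 0 0 0;0 0 0.04 0 0 0;0 0 0.03 0 0 0;0 0 0 0 0 0;0 0 0 0 0 0"}}

```text
time: 23.8
tcp_pos: [0.5433, 0.3476, 0.0458]
ee_rot: [-0.001, 0.666, 0.746, -0.001]
wrist_force: [-3.4, -1.2, 5.8]
opening: 0.522
grasp_force: 62.6
```

```bash
python3 plan.py 0.5446 0.3477 0.0457 96.4
```

```text
t 23.8 phi 96.43 tcp [0.5433 0.3476 0.0458] open 0.52 grip 62.6 F [-3.4 -1.2  5.8]
 turn [-0.0023  0.0001  0.0004] then shift [-0.001  0.016  0.001] | shift before turn [-0.001  0.016  0.001]
```

Request:
{"fn": "servo_tool", "kwargs": {"increments": "0 0.012 0 0 0 0;0 0 0 0 0 0;0 0 0 0 0 0;0 0 0 0 0 0;0 0 0 0 0 0", "fingers": 1}}

```text
time: 24.3
tcp_pos: [0.5442, 0.3476, 0.0444]
ee_rot: [-0.001, 0.666, 0.746, -0.001]
wrist_force: [0.6, 0.5, 0.1]
opening: 1.0
grasp_force: 0.0
```

Request:
{"fn": "servo_tool", "kwargs": {"increments": "0 0 -0.3 0 0 0;0 0 -0.4 0 0 0;0 0 -0.5 0 0 0;0 0 -0.5 0 0 0;-0.5 -0.13 0 0 0 0.01;-0.5 -0.13 0 0 0 0;-0.5 -0.13 0 0 0 0;-0.5 -0.13 0 0 0 0;-0.5 -0.13 0 0 0 0;-0.5 -0.13 0 0 0 0;-0.5 -0.13 0 0 0 0;-0.5 -0.13 0 0 0 0"}}

```text
time: 25.5
tcp_pos: [0.4928, 0.0195, 0.181]
ee_rot: [-0.001, 0.672, 0.74, -0.001]
wrist_force: [-0.0, -0.8, -0.4]
opening: 1.0
grasp_force: 0.0
```

```bash
python3 plan.py 0.4296 -0.1744 0.12 95.5
```

```text
t 25.5 phi 95.53 tcp [0.4928 0.0195 0.181 ] open 1.00 grip 0.0 F [-0.  -0.8 -0.4]
 turn [-0.0016  0.0001  0.0004] then shift [-2.337 -1.018  0.762] | shift before turn [-2.337 -1.018  0.766]
```

Request:
{"fn": "servo_tool", "kwargs": {"increments": "-0.467 -0.2 0.15 0 0 0;-0.467 -0.2 0.15 0 0 0;-0.467 -0.2 0.15 0 0 0;-0.467 -0.2 0.15 0 0 0;-0.467 -0.2 0.15 0 0 0;0 0 0 0 0 0;0 0 0 0 0 0;0 0 0 0 0 0"}}

```text
time: 26.3
tcp_pos: [0.4318, -0.1721, 0.1214]
ee_rot: [-0.001, 0.672, 0.741, -0.001]
wrist_force: [0.4, -0.2, -0.3]
opening: 0.998
grasp_force: 0.0
```

```bash
python3 plan.py 0.4296 -0.1744 0.025 95.5; python3 - <<'E'
from look import *
cap('scene','scene8');cap('top','top8')
a=cv2.imread('pics/top8.png');b=cv2.imread('pics/scene8.png')
A=cv2.resize(a[150:220,200:270],(560,560),interpolation=cv2.INTER_CUBIC)
B=cv2.resize(b[265:305,380:415],(240,274),interpolation=cv2.INTER_CUBIC)
cv2.imwrite('pics/ci.png',np.hstack([A,np.vstack([B,np.zeros((286,240,3),np.uint8)])]))
E
```

```text
t 26.3 phi 95.56 tcp [ 0.4318 -0.1721  0.1214] open 1.00 grip 0.0 F [ 0.4 -0.2 -0.3]
 turn [-0.0017  0.0001  0.0007] then shift [-0.026 -0.03   1.205] | shift before turn [-0.026 -0.027  1.205]
```

View pics/ci.png

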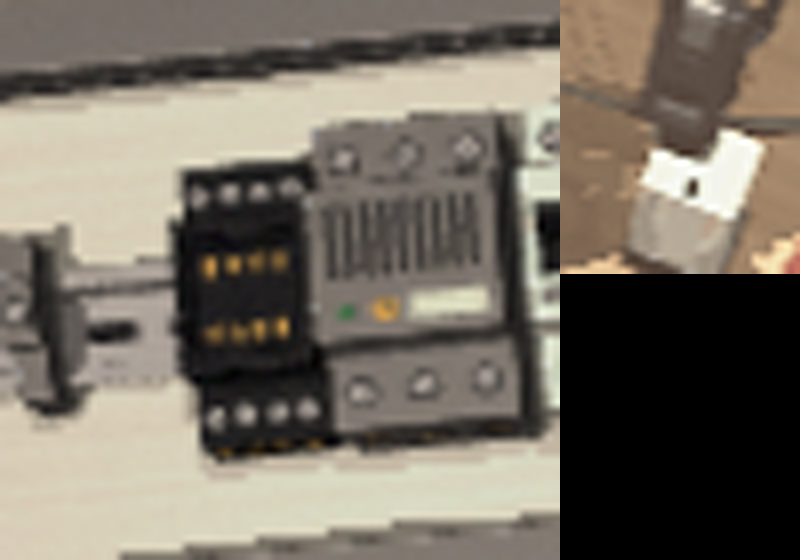

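The socket is seated on the rail next to the supply, with screws around crop (200,196) to (309,408) and pins at (210,266) to (282,326). The relay is untouched. I'll compute the socket pose and grip the relay.

Request:
{"fn": "servo_tool", "kwargs": {"increments": "-0.026 -0.029 0.3 -0.001 0 0;0 0 0.3 0 0 0;0 0 0.3 0 0 0;0 0 0.2 0 0 0;0 0 0.1 0 0 0;0 0 0 0 0 0;0 0 0 0 0 0;0 0 0 0 0 0"}}

```text
time: 27.2
tcp_pos: [0.43, -0.1753, 0.0262]
ee_rot: [0.001, 0.672, 0.74, -0.0]
wrist_force: [0.5, 0.4, 0.3]
opening: 1.002
grasp_force: 0.0
```

```bash
python3 plan.py 0.4296 -0.1744 0.025 95.5; python3 - <<'E'
from look import *
d=np.load('pics/top8.npz')
B=lambda P:(np.array(P,float)+.5)/8-.5+[200,150]
c=np.array([.5489,.3084]);th=np.radians(6.3);xv=np.array([np.cos(th),np.sin(th)]);yv=np.array([-xv[1],xv[0]])
for P,z in(([(200,196),(231,193),(262,190),(293,187),(217,418),(247,413),(278,411),(309,408)],.042),([(210,266),(233,264),(258,262),(280,260),(215,333),(238,331),(260,328),(282,326)],.052)):
    q=ray(d,B(P),z)[:,:2];v=q[:4].sum(0)-q[4:].sum(0);m=q.mean(0);print('sock',m.round(4),'plate',(m-c)@xv,(m-c)@yv,np.degrees(np.arctan2(v[1],v[0])))
E
```

```text
t 27.2 phi 95.54 tcp [ 0.43   -0.1753  0.0262] open 1.00 grip 0.0 F [0.5 0.4 0.3]
 turn [0.0001 0.001  0.0005] then shift [ 0.012 -0.004  0.015] | shift before turn [ 0.012 -0.004  0.015]
sock [0.5435 0.3461] plate -0.0012322567548696444 0.03805663660125337 6.501395417983826
sock [0.5433 0.3462] plate -0.0014436202288675608 0.038168912190149604 5.349797427327178
```

Request:
{"fn": "servo_tool", "kwargs": {"increments": "0.01 0 0.015 0 0 0;0 0 0 0 0 0;0 0 0 0 0 0;0 0 0 0 0 0;0 0 0 0 0 0;0 0 0 0 0 0;0 0 0 0 0 0", "fingers": 0}}

```text
time: 27.9
tcp_pos: [0.4293, -0.1743, 0.0242]
ee_rot: [-0.0, 0.672, 0.74, -0.001]
wrist_force: [0.3, 1.2, 1.9]
opening: 0.393
grasp_force: 59.8
```

Request:
{"fn": "servo_tool", "kwargs": {"increments": "0 0 -0.2 0 0 0;0 0 -0.3 0 0 0;0 0 -0.4 0 0 0;0 0 -0.5 0 0 0;0 0 -0.5 0 0 0;0 0 0 0 0 -0.008;0 0 0 0 0 0"}}

```text
time: 28.6
tcp_pos: [0.4293, -0.1742, 0.1762]
ee_rot: [0.0, 0.668, 0.745, -0.001]
wrist_force: [-0.8, -0.0, -2.6]
opening: 0.396
grasp_force: 59.8
```

```bash
python3 plan.py 0.5434 0.3463 0.18 96.3; python3 - <<'E'
from look import *
cap('scene','scene9');cap('top','top9')
b=cv2.imread('pics/scene9.png');p=proj(np.load('pics/scene9.npz'),[[.43,-.1745,.2]])[0].astype(int);print(p)
u,v=p;cv2.imwrite('pics/cj.png',cv2.resize(b[v-40:v+40,u-50:u+50],(800,600),interpolation=cv2.INTER_CUBIC))
E
```

```text
t 28.6 phi 96.25 tcp [ 0.4293 -0.1742  0.1762] open 0.40 grip 59.8 F [-0.8 -0.  -2.6]
 turn [-0.0006  0.0005 -0.0006] then shift [ 6.311  2.132 -0.047] | shift before turn [ 6.313  2.126 -0.055]
[408 254]
```

View pics/cj.png

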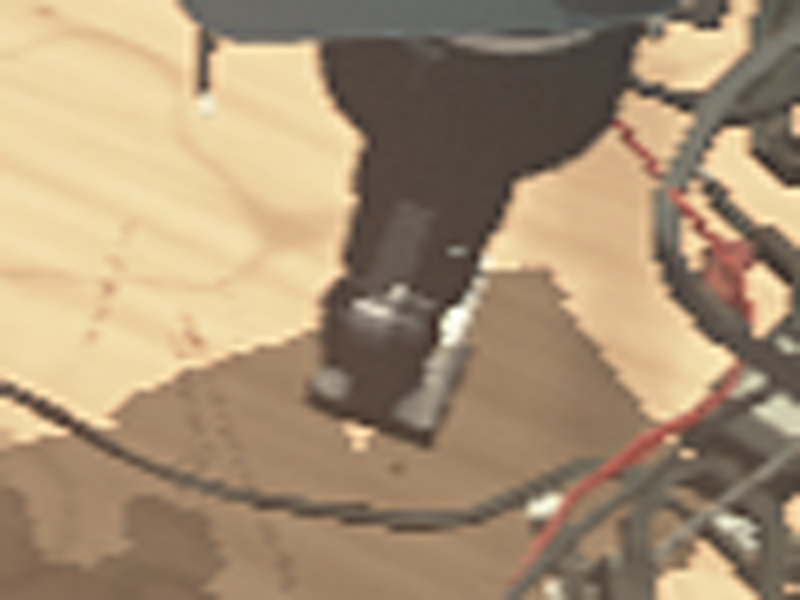

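The relay hangs level in the fingers, with its lower front corners at crop (308,400) and (430,445). From those I'll work out its offset along the pads.

```bash
python3 - <<'E'
from look import *
d=np.load('pics/scene9.npz')
P=(np.array([(308,400),(430,445)])+.5)/[8,7.5]-.5+[358,214]
q=ray(d,P,.160)[:,:2];f=np.radians(96.25);tx=np.array([np.cos(f),np.sin(f)]);ty=np.array([np.sin(f),-np.cos(f)])
r=q-[.4293,-.1742];print(r@tx,r@ty,(r@tx).mean())
E
```

```text
[ 0.01818273 -0.0169535 ] [-0.01453154 -0.01559863] 0.0006146125381283046
```

Request:
{"fn": "servo_tool", "kwargs": {"increments": "0.4 0.13 -0.005 0 0 0;0.5 0.17 -0.005 0 0 0;0.55 0.19 -0.005 0 0 0;0.55 0.19 -0.005 0 0 0;0.55 0.19 0 0 0 0;0.55 0.19 0 0 0 0;0.55 0.19 0 0 0 0;0.55 0.19 0 0 0 0;0.55 0.19 0 0 0 0;0.55 0.19 0 0 0 0;0.55 0.17 0 0 0 0;0.46 0.142 0 0 0 0"}}

```text
time: 29.9
tcp_pos: [0.5427, 0.3481, 0.1741]
ee_rot: [-0.002, 0.667, 0.745, -0.003]
wrist_force: [0.5, -0.1, -0.4]
opening: 0.395
grasp_force: 59.8
```

Request:
{"fn": "servo_tool", "kwargs": {"increments": "0 0 0 0 0 0;0 0 0 0 0 0;0 0 0 0 0 0"}}

```text
time: 30.2
tcp_pos: [0.5432, 0.3451, 0.1755]
ee_rot: [-0.001, 0.668, 0.744, -0.002]
wrist_force: [-0.3, -0.1, -0.0]
opening: 0.395
grasp_force: 59.9
```

```bash
python3 plan.py 0.5434 0.3463 0.095 96.3
```

```text
t 30.2 phi 96.19 tcp [0.5432 0.3451 0.1755] open 0.40 grip 59.9 F [-0.3 -0.1 -0. ]
 turn [-0.0029  0.0008 -0.0012] then shift [0.015 0.004 1.006] | shift before turn [0.016 0.009 1.006]
```

Request:
{"fn": "servo_tool", "kwargs": {"increments": "0.016 0.008 0.3 -0.003 0.001 -0.001;0 0 0.3 0 0 0;0 0 0.3 0 0 0;0 0 0.1 0 0 0;0 0 0 0 0 0;0 0 0 0 0 0;0 0 0 0 0 0"}}

```text
time: 30.9
tcp_pos: [0.5457, 0.3479, 0.0991]
ee_rot: [0.001, 0.667, 0.745, 0.003]
wrist_force: [0.0, 0.2, -0.7]
opening: 0.391
grasp_force: 59.9
```

```bash
for i in 1 2 3; do python3 plan.py 0.5438 0.3465 0.0772 96.3; done
```

```text
t 30.9 phi 96.31 tcp [0.5457 0.3479 0.0991] open 0.39 grip 59.9 F [ 0.   0.2 -0.7]
 turn [ 0.0038 -0.0015  0.0001] then shift [-0.014 -0.025  0.273] | shift before turn [-0.015 -0.027  0.273]
t 30.9 phi 96.31 tcp [0.5457 0.3479 0.0991] open 0.39 grip 59.9 F [ 0.   0.2 -0.7]
 turn [ 0.0038 -0.0015  0.0001] then shift [-0.014 -0.025  0.273] | shift before turn [-0.015 -0.027  0.273]
t 30.9 phi 96.31 tcp [0.5457 0.3479 0.0991] open 0.39 grip 59.9 F [ 0.   0.2 -0.7]
 turn [ 0.0038 -0.0015  0.0001] then shift [-0.014 -0.025  0.273] | shift before turn [-0.015 -0.027  0.273]
```

Request:
{"fn": "servo_tool", "kwargs": {"increments": "-0.01 -0.02 0.05 0.003 -0.001 0;0 0 0.03 0 0 0;0 0 0 0 0 0;0 0 0 0 0 0;0 0 0 0 0 0"}}

```text
time: 31.4
tcp_pos: [0.5431, 0.3468, 0.0909]
ee_rot: [-0.001, 0.667, 0.745, -0.001]
wrist_force: [0.8, -0.7, -0.4]
opening: 0.395
grasp_force: 59.9
```

```bash
python3 plan.py 0.5438 0.3465 0.0772 96.3
```

```text
t 31.4 phi 96.33 tcp [0.5431 0.3468 0.0909] open 0.39 grip 59.9 F [ 0.8 -0.7 -0.4]
 turn [-0.001  -0.      0.0004] then shift [-0.004  0.008  0.171] | shift before turn [-0.004  0.009  0.171]
```

Request:
{"fn": "servo_tool", "kwargs": {"increments": "0 0 0 0 0 0;0 0 0 0 0 0;0 0 0 0 0 0"}}

```text
time: 31.7
tcp_pos: [0.5431, 0.3467, 0.0909]
ee_rot: [-0.0, 0.667, 0.745, -0.001]
wrist_force: [0.2, -0.1, -1.3]
opening: 0.392
grasp_force: 59.9
```

```bash
python3 plan.py 0.5438 0.3465 0.0772 96.3
```

```text
t 31.7 phi 96.33 tcp [0.5431 0.3467 0.0909] open 0.39 grip 59.9 F [ 0.2 -0.1 -1.3]
 turn [-0.0009 -0.      0.0004] then shift [-0.004  0.008  0.171] | shift before turn [-0.004  0.008  0.171]
```

Settled. I'll lower it in small steps to just past the rim level, where the TCP is at about 0.085.

Request:
{"fn": "servo_tool", "kwargs": {"increments": "-0.004 0.007 0.04 0 0 0;0 0 0.03 0 0 0;0 0 0.025 0 0 0;0 0 0 0 0 0;0 0 0 0 0 0"}}

```text
time: 32.2
tcp_pos: [0.5436, 0.3464, 0.0831]
ee_rot: [-0.001, 0.667, 0.745, -0.001]
wrist_force: [-0.2, 0.3, 0.5]
opening: 0.394
grasp_force: 59.9
```

```bash
python3 plan.py 0.5438 0.3465 0.0772 96.3
```

```text
t 32.2 phi 96.33 tcp [0.5436 0.3464 0.0831] open 0.39 grip 59.9 F [-0.2  0.3  0.5]
 turn [-0.0011  0.0001  0.0003] then shift [0.001 0.002 0.073] | shift before turn [0.001 0.003 0.073]
```

The plug is 2 mm below the rim with no contact force, so it's in the well. Finishing the insertion.

Request:
{"fn": "servo_tool", "kwargs": {"increments": "0 0 0.03 0 0 0;0 0 0.025 0 0 0;0 0 0.02 0 0 0;0 0 0 0 0 0;0 0 0 0 0 0"}}

```text
time: 32.7
tcp_pos: [0.5437, 0.3464, 0.0772]
ee_rot: [-0.0, 0.667, 0.745, -0.001]
wrist_force: [0.4, 0.2, -0.9]
opening: 0.395
grasp_force: 59.8
```

```bash
python3 plan.py 0.5438 0.3465 0.0772 96.3
```

```text
t 32.7 phi 96.33 tcp [0.5437 0.3464 0.0772] open 0.39 grip 59.8 F [ 0.4  0.2 -0.9]
 turn [-0.0009  0.      0.0003] then shift [0.001 0.001 0.001] | shift before turn [0.001 0.001 0.001]
```

Request:
{"fn": "servo_tool", "kwargs": {"increments": "0 0 0.01 0 0 0;0 0 0 0 0 0"}}

```text
time: 32.9
tcp_pos: [0.5437, 0.3465, 0.0771]
ee_rot: [-0.001, 0.667, 0.745, -0.001]
wrist_force: [-2.3, -1.3, 5.0]
opening: 0.392
grasp_force: 60.5
```

Request:
{"fn": "servo_tool", "kwargs": {"increments": "0 0 0 0 0 0;0 0 0 0 0 0;0 0 0 0 0 0;0 0 0 0 0 0;0 0 0 0 0 0", "fingers": 1}}

```text
time: 33.4
tcp_pos: [0.5437, 0.3464, 0.0763]
ee_rot: [-0.001, 0.667, 0.745, -0.001]
wrist_force: [0.2, -0.2, 1.0]
opening: 1.005
grasp_force: 0.0
```

Request:
{"fn": "servo_tool", "kwargs": {"increments": "0 0 -0.2 0 0 0;0 0 -0.4 0 0 0;0 0 -0.5 0 0 0;0 0 -0.5 0 0 0;-0.5 -0.13 0 0 0 0;-0.5 -0.13 0 0 0 0;-0.5 -0.13 0 0 0 0;-0.5 -0.13 0 0 0 0;-0.5 -0.13 0 0 0 0;-0.5 -0.13 0 0 0 0;-0.5 -0.13 0 0 0 0;-0.5 -0.13 0 0 0 0"}}

```text
time: 34.6
tcp_pos: [0.4963, 0.0177, 0.2061]
ee_rot: [0.0, 0.667, 0.745, -0.0]
wrist_force: [0.0, 0.1, -0.3]
opening: 1.001
grasp_force: 0.0
```

Request:
{"fn": "servo_tool", "kwargs": {"increments": "-0.5 -0.1 0 0 0 0;-0.5 -0.1 0 0 0 0;-0.5 -0.1 0 0 0 0;0 0 0 0 0 0;0 0 0 0 0 0"}}

```text
time: 35.1
tcp_pos: [0.4859, -0.1034, 0.2056]
ee_rot: [0.0, 0.668, 0.744, -0.0]
wrist_force: [-0.5, -0.5, -0.1]
opening: 0.999
grasp_force: 0.0
```

```bash
python3 - <<'E'
from look import *
cap('scene','scene10');cap('top','top10')
a=cv2.imread('pics/top10.png');b=cv2.imread('pics/scene10.png')
A=cv2.resize(a[150:220,200:300],(800,560),interpolation=cv2.INTER_CUBIC)[:, :400*2]
A=cv2.resize(A,(430,301)); B=cv2.resize(b[150:230,220:320],(370,296),interpolation=cv2.INTER_CUBIC)
C=np.zeros((560,800,3),np.uint8); C[:280,:400]=cv2.resize(a[150:220,200:300],(400,280),interpolation=cv2.INTER_CUBIC)
C=np.hstack([cv2.resize(a[150:225,205:280],(400,400),interpolation=cv2.INTER_CUBIC),cv2.resize(b[150:225,225:300],(400,400),interpolation=cv2.INTER_CUBIC)])
cv2.imwrite('pics/ck.png',C)
E
```

```text
(no output)
```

View pics/ck.png

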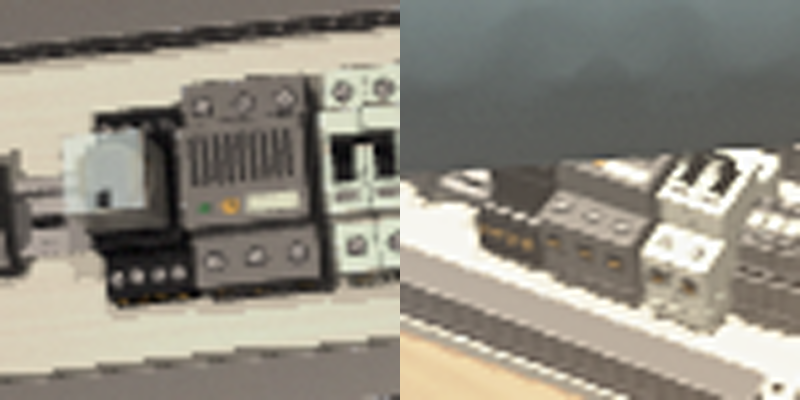

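The row is complete. The relay stands upright in the socket: its top is at crop (106,173), shifted only by parallax. It bottomed out at the expected height with about 5 N, and everything is released.

```bash
python3 -c "
from workcell import ticket
print(ticket.job_done())"
```

```text
the job is handed in; nothing more can be done
None
```

The breaker, power supply and relay socket are on the rail in that order from the feed terminals, with estimated gaps of about 7, 7.5 and 5 mm; the relay is plugged into the socket, everything is released, and the job was handed in at about 35 s, with no verdict shown.

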